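Raise the twist-lock phone stand to its upper lock

ROBOT

A 6-joint arm with a two-finger parallel gripper is mounted at the origin on a cart in front of the work surface, level with it; the furniture and walls round the work are solid. World frame = base frame: x ahead of the robot, y to its left, z up, the work surface at z = 0. Lengths are in m, angles in rad, forces in N, time in s.
With the tool pointing down it reaches from about 0.3 to 0.875 m from the base axis. Payload 6.4 kg.
Tool frame: the origin (TCP) lies where the fingers leave the gripper's body, on its centre line; the fingertips stand 73 mm ahead of it and the grasp point (between the pads) lies 54 mm ahead of it; z points along the fingers, y is the line along which they close (so a half turn about z gives the same grasp; the last joint's range is limited). The gripper opens to 85 mm and grips with 20 to 120 N. Pads are 22 mm wide; open, the fingers measure 114 mm over their backs; the gripper's body (76 mm by 85 mm) begins 54 mm behind the grasp point. The pads swing forward as they close: fully open they stand 13 mm farther back than shut.
Start: joints at [1.125, 0.181, 1.607, -0, 1.354, -0.206], TCP at [0.137, 0.559, 0.304] pointing down, gripper open.
Joint ranges: [-2.99, 2.99], [-0.89, 2.07], [0.3, 2.58], [-1.14, 4.28], [0, 2.63], [-3.12, 3.12]. Speed limits (rad/s): [2.57, 2.57, 3.01, 3.14, 3.14, 3.14].

INTERFACE

Orientations are given as a unit quaternion [w, x, y, z].
In Python, from bench import ctrl gives the robot as it stands.
- The arm moves only by the tool carry_out, never from a script. Its argument "steps" is one flat list of numbers, 7 for each row, row after row: the shift along the tool's x, y, z in m, then the turn, a rotation vector about the tool's x, y, z in rad, then the opening, from 0 (shut) to 1 (fully open). In form: [dx, dy, dz, wx, wy, wz, claw, dx, dy, dz, wx, wy, wz, claw, ...]. A call has 1 to 20 rows; each row is the pose to reach, as a shift and turn from the pose commanded when the call began, along the tool's axes at that moment; what a row does not reach only later rows make up. A row lasts 1/10 s, in which the tool goes at most 50 mm and 8.59 degrees, less where a joint would pass 70% of its speed; a pose out of reach is approached as far as the arm can. A call with a gripper value outside its range is refused whole. The fingers move at their own pace and stop on an object; the grip force is fixed at half the most. Time passes only in rows, so rows that repeat a pose let the fingers close. It gives the time, the measured TCP pose, the force, the opening and the grip force at its end, in the units of the state.
- ctrl.get_obs(): the state, without advancing time (a new reading comes with each control period).
- ctrl.camera(name): name is "scene" or "top"; returns the picture (420x560x3 uint8, red, green, blue); there is no depth.
- ctrl.camera_params(name): a dict with "vertical_fov" (degrees; the focal length in pixels is half the picture's height over the tangent of half this angle, whatever the lens; pixels are square), "cx", "cy" (the principal point, pixels), "cam_to_world" (4x4, takes a point from camera to world coordinates). Camera axes: x right, y down, z forward; pixel columns grow to the right and rows downward; lengths in m; the calibration is good to about 2 mm. A picture is of the moment at which its call begins. camera_params takes no time and is no camera call.
- ctrl.hand_in(): hands the job in; it is judged then, once.
The state is a dict: "time_s": time; "q": joint angles; "dq": joint speeds; "joint_efforts": joint torques, N m; "eef_pos": TCP position; "eef_rot": TCP orientation; "wrist_force": force on the tool from outside, world axes, zero at the start; "torque": the same for the moment, N m; "opening": opening from 0.0 (shut) to 1.0 (fully open); "grasp_force": force on a finger pad.
Only numpy, scipy, OpenCV 4.12 (cv2) and the standard library are available. Lean on these libraries where they do the work, as an engineer would, in place of code of your own. Each camera call takes 0.05 s, during which the arm holds its last target. There are 200 camera calls.

TASK

Raise the recipe phone stand from its lower to its upper lock: twist the phone rest counter-clockwise (seen from above) to free the pole, slide the pole up, feel for the upper lock in the copper collar and twist back clockwise all the way so that the pole stays up by itself. Do it gently, never forcing the pin against its gate, then let go and leave the things round about where they stand.

Things in the scene. Friction and masses are not known exactly. Their poses are not given: they have to be found in the camera images.
- stand: Phone stand on a black suction base (120 mm across, stuck fast). Origin: centre of its underside, on the axis of the upright pole; z up; -x is the gate side. On its sleeve (29 mm across, top at 126 mm) gate walls guide the pole's red pin: an upright channel with two sideways slots leading clockwise from it, each with a stop at its end. The gate reaches 24 mm out from the axis, the pin 32 mm
- pole: Steel pole (21 mm across) that slides and turns in the sleeve, with a red side pin (6 mm wide and high; walls press it about 22 mm from the axis) and the phone rest on top. Origin on the axis, at the stand's origin when the pole is fully down; rises with the pole; its -x axis points along the pin. The moving parts weigh about 0.3 kg: an unlocked pole that is let go sinks
- head_grip (a point): On the pole axis in the black phone rest, 14 mm below its top edge, 180 mm above the worktop when down: grip here. The rest is an upright plate 70 mm wide (y), 14 thick (x), 58 high, upper 40 mm free; below, a phone ledge juts 33 mm to -x. A rubber bush lets the rest twist on the pole about its axis like a spring of 2 N m/rad (0.1 rad = about 10 N at the pin), stiff otherwise
- lift (a joint): How far the pole is raised, m: 0 = bottom (lower lock), 0.062 = most. The upper lock, a slot 8 mm high for the 6 mm pin in the copper-coloured collar, has its middle at 0.033 to 0.057: where exactly differs each time and must be felt. Let go, the pin rests on the slot's floor, 1 mm under its middle. Slides with about 1 N of friction
- twist (a joint): Angle of the pole in the sleeve, rad, counter-clockwise from above positive: 0 = fully locked (the stop is at about -0.04), 0.80 = pin in the middle of the upright channel, which leaves it 0.07 either way. Only at a slot's height can the pin leave the channel; elsewhere the wall holds it at 0.73 or more
- mill: Small pepper mill, 44 mm across, 90 mm high; origin at the centre of its underside; bystander
- tin: Low green food tin, 75 mm across, 58 mm high; origin at the centre of its underside; bystander
- lemon: Lemon, 78x55x56 mm, origin at its underside as it lies; bystander
- can: Orange drinks can, 66 mm across, 114 mm high; origin at the centre of its underside; bystander
There are look-alikes about, which are no part of the job. Of the things like the stand, leave any that is blue; of the rest the larger one is meant.

How it is judged:
On the way, in this order (a step that is already met when the one before it is completed fails the run):
1. the pole is twisted free of the lower lock while still down (value of joint twist above 0.68 rad and value of joint lift below 0.01 m), for 0.1 s.
2. the pole is slid up to the copper collar in the upright channel (value of joint lift above 0.026 m and value of joint twist above 0.6 rad), for 0.1 s.
At the end, for the whole second after the job is handed in: the pole stands in the upper lock by itself: raised 29 to 60 mm, twisted back to within 0.15 rad of fully locked, at rest (under 5 mm/s) and released (value of joint lift between 0.029 and 0.06 m and value of joint twist below 0.15 rad and velocity of joint lift between -0.005 and 0.005 m/s and contact force between the fingers and pole below 0.1 N); the robot touches nothing.
It fails at once if the pin or pole is forced against the stand's gate with more than 25 N (contact force between pole and stand above 25 N).
It fails at once if a bystander (mill, tin, lemon or can) is moved by more than 30 mm (distance of any of mill, tin, lemon, can from where it was at the start of the episode above 0.03 m).
It also fails if it takes over 67 s, if anything falls off the work surface, if the arm or the gripper's body presses on something with over 40 N, if the wrist force passes 120 N, or if a joint passes its speed limit or range.

## Working session

There is one attempt and no reset: what is moved stays moved. The work goes in short steps, Python scripts to look and compute and a tool call to move; the robot and the scene stay as the last step left them, time stands still between calls to the robot, and variables do not carry over. Pictures are saved under pics/ and viewed, at most 10 in all, crops included, and the job is handed in when it is done.

Besides the shell and the picture viewer there is one more tool, called by a JSON object that holds its "method" and its "body", one argument or row to a line. carry_out: Moves the arm, as the interface text tells. Its arguments: {"type":"object","properties":{"steps":{"type":"array"}},"required":["steps"]}

```bash
mkdir -p pics; python3 - <<'E'
from bench import ctrl
import cv2,numpy as np
o=ctrl.get_obs();print(o)
for n in("scene","top"):
    cv2.imwrite(f"pics/{n}0.png",ctrl.camera(n)[:,:,::-1]);p=ctrl.camera_params(n);print(n,p)
E
```

```text
{'time_s': 0.0, 'q': array([ 1.12469805e+00,  1.81528749e-01,  1.60795770e+00, -1.77931585e-05,
        1.35381063e+00, -2.06286475e-01]), 'dq': array([ 0.00051661,  0.00157806, -0.0013477 , -0.00096789, -0.00177739,
       -0.00069761]), 'joint_efforts': array([ 4.73154560e-04, -4.44881594e+01, -3.51332331e+01, -1.90671817e-04,
        9.06303845e-03, -1.77080068e-05]), 'eef_pos': array([0.13637314, 0.55817271, 0.30301527]), 'eef_rot': array([-2.64852746e-04,  1.19616833e-01,  9.92819766e-01, -8.10056201e-04]), 'wrist_force': array([ 0.15242883, -0.04590123, -0.10718488]), 'torque': array([-0.03509412,  0.04578057, -0.02682985]), 'grasp_force': 0.0, 'opening': 0.9959089072763693}
scene {'vertical_fov': 44.94046641587093, 'cx': 271.95792796242614, 'cy': 204.8047752460615, 'cam_to_world': array([[ 0.62210426, -0.6047281 ,  0.49728283, -0.14151524],
       [-0.78291186, -0.47567111,  0.40098132, -0.45189714],
       [-0.0059416 , -0.63878081, -0.76936582,  1.07812816],
       [ 0.        ,  0.        ,  0.        ,  1.        ]])}
top {'vertical_fov': 43.18915712535245, 'cx': 271.5180121173002, 'cy': 201.40619465136683, 'cam_to_world': array([[ 0.02897377, -0.99715931,  0.06952583,  0.39758471],
       [-0.999563  , -0.02931086, -0.00383294,  0.06217142],
       [ 0.00585991, -0.06938439, -0.99757279,  1.28190489],
       [ 0.        ,  0.        ,  0.        ,  1.        ]])}
```

View pics/scene0.png

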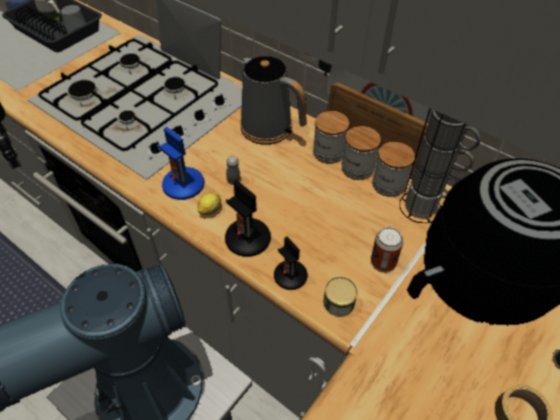

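View pics/top0.png

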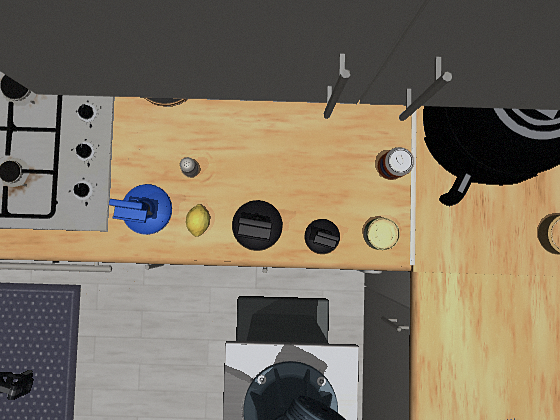

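Candidates: blue stand (scene 182,165; top 147,208) is excluded. Large black stand (scene 247,220; top 257,225) and small black stand (scene 290,260; top 322,236) remain; the larger one is meant. Next is a close crop to check it.

```bash
cat > h.py <<'E'
from bench import ctrl
import numpy as np,cv2
def ray(n,u,v,z,p=None):
    p=ctrl.camera_params(n);f=210/np.tan(np.radians(p['vertical_fov'])/2);M=p['cam_to_world']
    d=M[:3,:3]@np.array([(u-p['cx'])/f,(v-p['cy'])/f,1]);o=M[:3,3]
    return o+d*(z-o[2])/d[2]
def proj(n,X):
    p=ctrl.camera_params(n);f=210/np.tan(np.radians(p['vertical_fov'])/2);M=p['cam_to_world']
    c=M[:3,:3].T@(np.asarray(X)-M[:3,3]);return np.array([p['cx']+f*c[0]/c[2],p['cy']+f*c[1]/c[2]])
E
python3 - <<'E'
from h import *
a=cv2.imread('pics/scene0.png')[170:260,205:325];b=cv2.imread('pics/top0.png')[190:265,220:320]
a=cv2.resize(a,(800,600)[:1]+(600,),interpolation=cv2.INTER_CUBIC)[:, :];b=cv2.resize(b,(800,600),interpolation=cv2.INTER_CUBIC)
cv2.imwrite('pics/c1.png',np.clip(cv2.resize(a,(800,600)).astype(float)*1.5,0,255));cv2.imwrite('pics/c2.png',np.clip(b*2.5,0,255))
for u,v,z in((257,225,.0),(233,225,.01),(282,225,.01),(257,201,.01),(257,249,.01)):print(ray('top',u,v,z))
E
```

```text
[0.42882289 0.0906268  0.        ]
[0.42690576 0.14784635 0.01      ]
[0.43032332 0.03053754 0.01      ]
[0.48618309 0.09218401 0.01      ]
[0.3713355  0.08863677 0.01      ][ WARN:0@0.075] global loadsave.cpp:1063 imwrite_ Unsupported depth image for selected encoder is fallbacked to CV_8U.
```

View pics/c1.png

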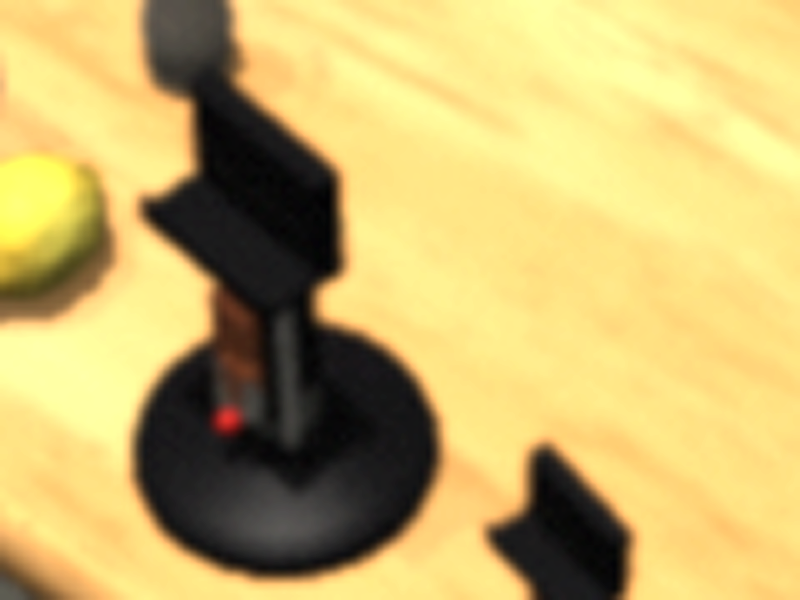

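View pics/c2.png

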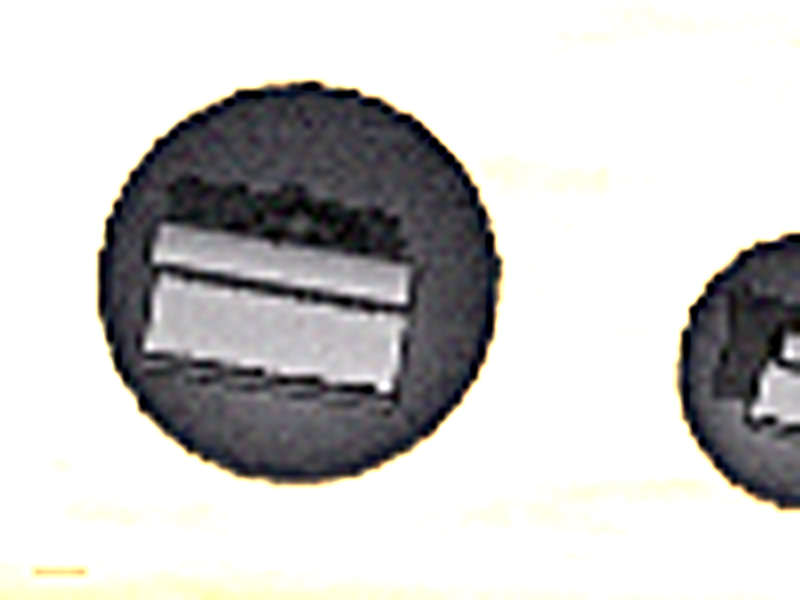

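The crops confirm it: large black stand with red pin (crop 228,420), copper collar, and ledge facing the robot. Plate-top corners in crop 2 are about (162,224), (413,262), (408,303) and (152,265).

```bash
cat >> h.py <<'E'
from scipy.spatial.transform import Rotation as R
def tool(o=None):
    o=o or ctrl.get_obs();return np.array(o['eef_pos']),R.from_quat(np.roll(o['eef_rot'],-1))
E
python3 - <<'E'
from h import *
c=[ray('top',219.6+u/8,189.6+v/8,.194) for u,v in((162,224),(413,262),(408,303),(152,265))]
c=np.array(c);print(c,c.mean(0))
print('len',np.linalg.norm(c[0]-c[1]),np.linalg.norm(c[2]-c[3]),np.linalg.norm(c[0]-c[3]),np.linalg.norm(c[2]-c[1]))
e=(c[0]-c[1]+c[3]-c[2]); yaw=np.arctan2(-e[0],e[1]);print('stand yaw',yaw) # stand y axis along e
# base centre fit
t=cv2.imread('pics/top0.png').max(2);m=(t<70).astype(np.uint8)
m[:,:225]=0;m[:,290:]=0;m[:195]=0;m[256:]=0
k=max(cv2.findContours(m,0,1)[0],key=cv2.contourArea);el=cv2.fitEllipse(k);print(el,ray('top',*el[0],.008))
s=ray('scene',205-.5+228/6.667,170-.5+420/6.667,.06);print('pin?',s)
p,r=tool();print(r.as_matrix())
# target tool: z down, y along +/- stand x
x=np.array([np.cos(yaw),np.sin(yaw),0])
for sg in(1,-1):
    y=sg*x;z=np.array([0,0,-1]);T=R.from_matrix(np.c_[np.cross(y,z),y,z]);print(sg,(r.inv()*T).as_rotvec())
E
```

```text
[[0.43822742 0.12193392 0.194     ]
 [0.43037039 0.05734485 0.194     ]
 [0.41984235 0.05832015 0.194     ]
 [0.42765386 0.12414546 0.194     ]] [0.4290235 0.0904361 0.194    ]
len 0.065065200224222 0.0662871850195164 0.010802365052687984 0.010573119307433883
stand yaw -0.11957113015389371
((256.8294372558594, 224.8961944580078), (49.097267150878906, 49.596588134765625), 77.4310073852539) [0.42886479 0.09086588 0.008     ]
pin? [0.39495905 0.08809198 0.06      ]
[[-9.71389734e-01  2.37490051e-01 -6.78485034e-04]
 [ 2.37490810e-01  9.71388711e-01 -1.44487851e-03]
 [ 3.15928432e-04 -1.56467411e-03 -9.99998726e-01]]
1 [-1.50931906e-03  8.76362490e-04  1.45058542e+00]
-1 [-9.05634104e-04 -1.55973222e-03 -1.69100650e+00]
```

{"method": "carry_out", "body": {
  "steps": [-0.395,-0.385,-0.03,0,0,1.45,0.6,-0.395,-0.385,-0.03,0,0,1.45,0.6,-0.395,-0.385,-0.03,0,0,1.45,0.6,-0.395,-0.385,-0.03,0,0,1.45,0.6,-0.395,-0.385,-0.03,0,0,1.45,0.6,-0.395,-0.385,-0.03,0,0,1.45,0.6,-0.395,-0.385,-0.03,0,0,1.45,0.6,-0.395,-0.385,-0.03,0,0,1.45,0.6,-0.395,-0.385,-0.03,0,0,1.45,0.6,-0.395,-0.385,-0.03,0,0,1.45,0.6,-0.395,-0.385,-0.03,0,0,1.45,0.6,-0.395,-0.385,-0.03,0,0,1.45,0.6,-0.395,-0.385,-0.03,0,0,1.45,0.6,-0.395,-0.385,-0.03,0,0,1.45,0.6,-0.395,-0.385,-0.03,0,0,1.45,0.6,-0.395,-0.385,-0.03,0,0,1.45,0.6]
}}

```text
time_s: 1.7
eef_pos: [0.4282, 0.092, 0.3338]
eef_rot: [-0.0, 0.747, 0.665, -0.0]
wrist_force: [-0.4, -0.2, -0.1]
opening: 0.6
grasp_force: 0.0
```

```bash
python3 - <<'E'
from h import *
o=ctrl.get_obs();p,r=tool(o);print(o['time_s'],p,r.as_matrix().round(4),o['q'].round(3),o['wrist_force'],o['opening'])
print('shift',r.inv().apply(np.array([.429,.0907,.234])-p))
a=ctrl.camera('scene')[150:270,190:350,::-1];cv2.imwrite('pics/s2.png',cv2.convertScaleAbs(cv2.resize(a,(800,600),interpolation=cv2.INTER_CUBIC),alpha=1.5))
E
```

```text
1.7 [0.4281916  0.09202942 0.33380381] [[ 1.163e-01  9.932e-01 -1.000e-04]
 [ 9.932e-01 -1.163e-01  1.000e-04]
 [ 1.000e-04 -1.000e-04 -1.000e+00]] [-0.061 -0.167  1.896  0.     1.413  0.056] [-0.43138315 -0.1978241  -0.08250973] 0.6003599885156952
shift [-0.00123725  0.00097224  0.09980354]
```

View pics/s2.png

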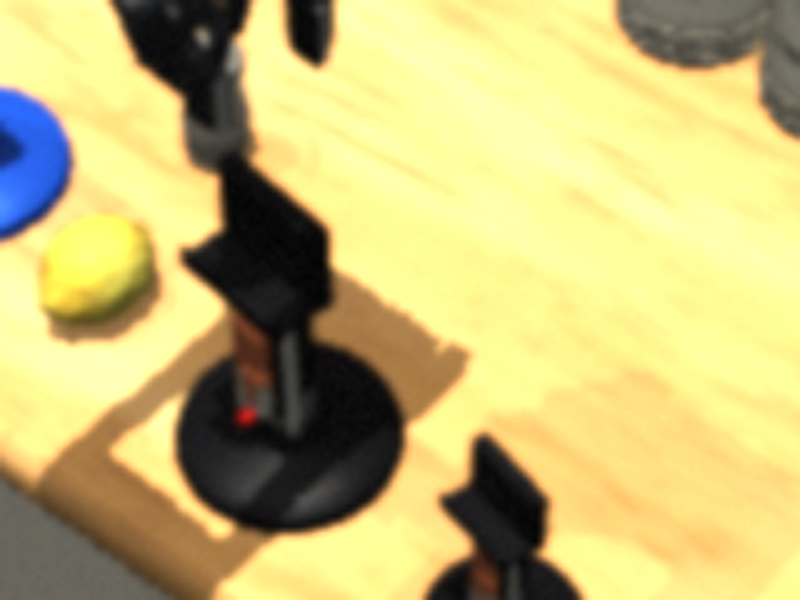

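The gripper's fingers (crop 210,100 and 310,40) hang above the stand's rest (crop 270,230). The numbers agree to about 1 mm, so I'll descend and grip.

{"method": "carry_out", "body": {
  "steps": [-0.001,0.001,0.03,0,0,0,0.6,-0.001,0.001,0.05,0,0,0,0.6,-0.001,0.001,0.07,0,0,0,0.6,-0.001,0.001,0.085,0,0,0,0.6,-0.001,0.001,0.095,0,0,0,0.6,-0.001,0.001,0.1,0,0,0,0.6,-0.001,0.001,0.1,0,0,0,0.6,-0.001,0.001,0.1,0,0,0,0.3,-0.001,0.001,0.1,0,0,0,0.3,-0.001,0.001,0.1,0,0,0,0.3]
}}

```text
time_s: 2.75
eef_pos: [0.4301, 0.0896, 0.2345]
eef_rot: [0.0, 0.748, 0.664, 0.0]
wrist_force: [0.0, -0.8, 0.3]
opening: 0.3
grasp_force: 0.0
```

{"method": "carry_out", "body": {
  "steps": [0,0,0,0,0,0,0.22,0,0,0,0,0,0,0.2,0,0,0,0,0,0,0.17,0,0,0,0,0,0,0.14,0,0,0,0,0,0,0.1,0,0,0,0,0,0,0,0,0,0,0,0,0,0,0,0,0,0,0,0,0]
}}

```text
time_s: 3.55
eef_pos: [0.43, 0.0896, 0.2341]
eef_rot: [0.0, 0.748, 0.664, 0.0]
wrist_force: [1.1, -1.1, 3.3]
opening: 0.157
grasp_force: 58.6
```

```bash
python3 - <<'E'
from h import *
o=ctrl.get_obs();p,r=tool(o);print(o['time_s'],p,r.as_matrix().round(4),o['wrist_force'],o['torque'],o['opening'],o['grasp_force'])
E
```

```text
3.55 [0.42995236 0.08963354 0.23412616] [[ 1.187e-01  9.929e-01  7.000e-04]
 [ 9.929e-01 -1.187e-01 -1.000e-04]
 [ 0.000e+00  7.000e-04 -1.000e+00]] [ 1.08731443 -1.14344579  3.27728034] [-0.02179967 -0.24880007  0.05071674] 0.15725550349334816 58.59117150306702
```

Gripped: opening equals 13.4 mm, matching the plate. Twisting counter-clockwise next (tool wz negative), checking halfway.

{"method": "carry_out", "body": {
  "steps": [0,0,0,0,0,-0.05,0,0,0,0,0,0,-0.1,0,0,0,0,0,0,-0.15,0,0,0,0,0,0,-0.2,0,0,0,0,0,0,-0.25,0,0,0,0,0,0,-0.3,0,0,0,0,0,0,-0.35,0,0,0,0,0,0,-0.4,0,0,0,0,0,0,-0.4,0]
}}

```text
time_s: 4.45
eef_pos: [0.4303, 0.0896, 0.2342]
eef_rot: [0.001, 0.601, 0.799, 0.001]
wrist_force: [4.2, 0.3, 0.8]
opening: 0.156
grasp_force: 58.3
```

```bash
cat > st.py <<'E'
from h import *
o=ctrl.get_obs();p,r=tool(o);m=r.as_matrix();y=np.arctan2(m[1,1],m[0,1])
print(o['time_s'],'pos',p.round(4),'yaw',y.round(3),'twist~',round(y+.1195,3),'F',np.round(o['wrist_force'],1),'T',np.round(o['torque'],3),o['opening'].round(3),o['grasp_force'],'tilt',m[:2,2].round(4))
E
python3 st.py
```

```text
Traceback (most recent call last):
  File "st.py", line 3, in <module>
    print(o['time_s'],'pos',p.round(4),'yaw',y.round(3),'twist~',round(y+.1195,3),'F',np.round(o['wrist_force'],1),'T',np.round(o['torque'],3),o['opening'].round(3),o['grasp_force'],'tilt',m[:2,2].round(4))
                                                                                                                                               ^^^^^^^^^^^^^^^^^^
AttributeError: 'float' object has no attribute 'round'
```

{"method": "carry_out", "body": {
  "steps": [0,0.0003,0,0,0,-0.05,0,0,0.0005,0,0,0,-0.1,0,0,0.0005,0,0,0,-0.15,0,0,0.0005,0,0,0,-0.2,0,0,0.0005,0,0,0,-0.25,0,0,0.0005,0,0,0,-0.3,0,0,0.0005,0,0,0,-0.35,0,0,0.0005,0,0,0,-0.4,0,0,0.0005,0,0,0,-0.4,0]
}}

```text
time_s: 5.35
eef_pos: [0.4308, 0.0899, 0.2342]
eef_rot: [0.001, 0.431, 0.902, 0.001]
wrist_force: [3.7, 1.4, 0.1]
opening: 0.152
grasp_force: 58.3
```

```bash
sed -i "s/o\['opening'\].round(3)/round(o['opening'],3)/" st.py; python3 st.py
```

```text
5.35 pos [0.4308 0.0899 0.2342] yaw 0.68 twist~ 0.799 F [3.7 1.4 0.1] T [ 0.297 -1.055 -0.165] 0.152 58.329368233680725 tilt [0.002  0.0005]
```

{"method": "carry_out", "body": {
  "steps": [0,0,0,0,0,-0.02,0,0,0,0,0,0,-0.04,0,0,0,0,0,0,-0.04,0]
}}

```text
time_s: 5.65
eef_pos: [0.4308, 0.09, 0.2342]
eef_rot: [0.001, 0.413, 0.911, 0.001]
wrist_force: [4.6, 1.5, 0.4]
opening: 0.156
grasp_force: 58.4
```

```bash
python3 st.py
```

```text
5.65 pos [0.4308 0.09   0.2342] yaw 0.719 twist~ 0.839 F [4.6 1.5 0.4] T [ 0.338 -1.137 -0.163] 0.156 58.40602397918701 tilt [0.0019 0.0006]
```

Torque unchanged on further twist, so that is friction and the pin is in the channel (about 0.76). Lifting 27 mm now.

{"method": "carry_out", "body": {
  "steps": [-0.0005,0.0005,0,0,0,-0.03,0,-0.0005,0.0005,0,0,0,-0.03,0,-0.0005,0.0005,-0.002,0,0,-0.03,0,-0.0005,0.0005,-0.005,0,0,-0.03,0,-0.0005,0.0005,-0.01,0,0,-0.03,0,-0.0005,0.0005,-0.015,0,0,-0.03,0,-0.0005,0.0005,-0.02,0,0,-0.03,0,-0.0005,0.0005,-0.024,0,0,-0.03,0,-0.0005,0.0005,-0.027,0,0,-0.03,0,-0.0005,0.0005,-0.029,0,0,-0.03,0,-0.0005,0.0005,-0.029,0,0,-0.03,0]
}}

```text
time_s: 6.75
eef_pos: [0.4307, 0.0899, 0.262]
eef_rot: [-0.0, 0.399, 0.917, 0.0]
wrist_force: [5.3, 3.3, -5.0]
opening: 0.154
grasp_force: 59.1
```

```bash
python3 st.py
```

```text
6.75 pos [0.4307 0.0899 0.262 ] yaw 0.75 twist~ 0.869 F [ 5.3  3.3 -5. ] T [ 0.493 -1.544 -0.209] 0.154 59.14434492588043 tilt [-0.0003  0.0006]
```

{"method": "carry_out", "body": {
  "steps": [0,0,0,-0.002,-0.002,0.05,0,0,0,0,-0.002,-0.002,0.1,0,0,0,0,-0.002,-0.002,0.15,0,0,0,0,-0.002,-0.002,0.2,0,0,0,0,-0.002,-0.002,0.25,0,0,0,0,-0.002,-0.002,0.25,0]
}}

```text
time_s: 7.35
eef_pos: [0.4306, 0.0897, 0.2622]
eef_rot: [0.001, 0.51, 0.86, 0.0]
wrist_force: [4.7, 1.2, -2.8]
opening: 0.156
grasp_force: 59.4
```

```bash
python3 st.py
```

```text
7.35 pos [0.4306 0.0897 0.2622] yaw 0.5 twist~ 0.619 F [ 4.7  1.2 -2.8] T [ 0.278 -1.021 -0.02 ] 0.156 59.42647039890289 tilt [ 0.0018 -0.0005]
```

{"method": "carry_out", "body": {
  "steps": [0,0,0,0,0,0.03,0,0,0,0,0,0,0.06,0,0,0,0,0,0,0.06,0]
}}

```text
time_s: 7.65
eef_pos: [0.4305, 0.0897, 0.2623]
eef_rot: [0.001, 0.535, 0.845, 0.0]
wrist_force: [4.8, 0.3, -3.4]
opening: 0.154
grasp_force: 59.3
```

```bash
python3 st.py
```

```text
7.65 pos [0.4305 0.0897 0.2623] yaw 0.442 twist~ 0.561 F [ 4.8  0.3 -3.4] T [ 0.231 -0.97   0.044] 0.154 59.30575668811798 tilt [ 0.0017 -0.0007]
```

{"method": "carry_out", "body": {
  "steps": [0,0,0,0,0,-0.03,0,0,0,-0.001,0,0,-0.03,0,0,0,-0.002,0,0,-0.03,0,0,0,-0.003,0,0,-0.03,0,0,0,-0.004,0,0,-0.03,0,0,0,-0.004,0,0,-0.03,0]
}}

```text
time_s: 8.25
eef_pos: [0.4308, 0.0897, 0.2671]
eef_rot: [0.001, 0.523, 0.853, 0.0]
wrist_force: [2.4, 0.9, -0.9]
opening: 0.156
grasp_force: 59.7
```

```bash
python3 st.py
```

```text
8.25 pos [0.4308 0.0897 0.2671] yaw 0.471 twist~ 0.591 F [ 2.4  0.9 -0.9] T [ 0.148 -0.497 -0.035] 0.156 59.656932950019836 tilt [ 0.0025 -0.0005]
```

{"method": "carry_out", "body": {
  "steps": [0,0,-0.0005,0,0,0,0,0,0,-0.001,0,0,0,0,0,0,-0.0015,0,0,0,0,0,0,-0.0015,0,0,0,0]
}}

```text
time_s: 8.65
eef_pos: [0.4308, 0.0897, 0.2684]
eef_rot: [0.001, 0.523, 0.853, 0.0]
wrist_force: [3.4, 1.1, -2.5]
opening: 0.153
grasp_force: 59.5
```

```bash
python3 st.py
```

```text
8.65 pos [0.4308 0.0897 0.2684] yaw 0.471 twist~ 0.591 F [ 3.4  1.1 -2.5] T [ 0.208 -0.496 -0.045] 0.153 59.524383544921875 tilt [ 0.0025 -0.0005]
```

{"method": "carry_out", "body": {
  "steps": [0,0,0,0,0,0.03,0,0,0,0,0,0,0.05,0,0,0,0,0,0,0.05,0]
}}

```text
time_s: 8.95
eef_pos: [0.4308, 0.0897, 0.2684]
eef_rot: [0.001, 0.544, 0.839, 0.0]
wrist_force: [3.6, 0.5, -1.9]
opening: 0.153
grasp_force: 59.6
```

```bash
python3 st.py; python3 - <<'E'
from h import *
s=ctrl.camera('scene');cv2.imwrite('pics/s3f.png',s[:,:,::-1])
print(proj('scene',[.431,.09,.1]))
a=s[165:255,195:315,::-1];cv2.imwrite('pics/s3.png',cv2.convertScaleAbs(cv2.resize(a,(800,600),interpolation=cv2.INTER_CUBIC),alpha=2.2))
E
```

```text
8.95 pos [0.4308 0.0897 0.2684] yaw 0.421 twist~ 0.54 F [ 3.6  0.5 -1.9] T [ 0.081 -0.378  0.   ] 0.153 59.57643985748291 tilt [ 0.0025 -0.0007]
[246.75135302 213.23449321]
```

View pics/s3.png

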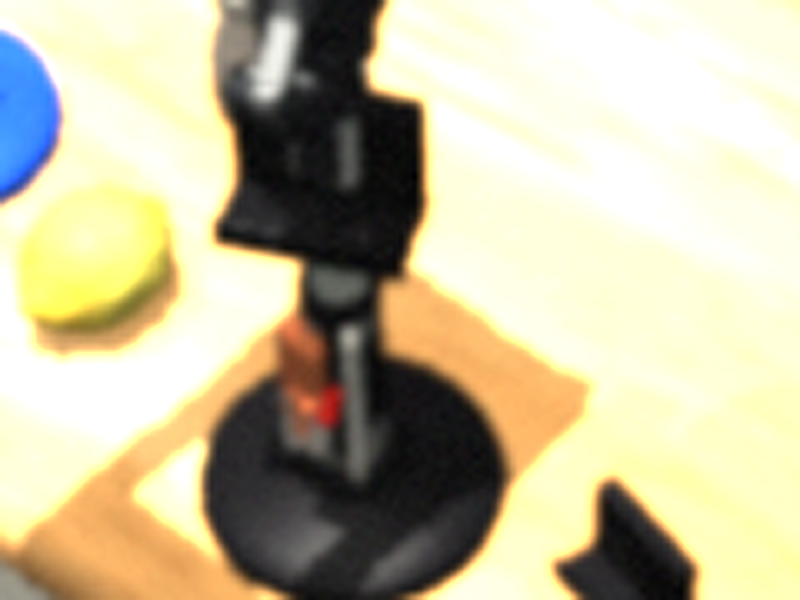

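The pin (crop 328,405) sits in the channel against the copper collar. I can track its red centroid to read twist and lift directly, as a cross-check.

```bash
cat > st.py <<'E'
from h import *
from scipy.optimize import least_squares
import sys
def pin(img):
    i=img.astype(float);w=np.clip(i[...,0]-2.2*np.maximum(i[...,1],i[...,2]),0,None);w[:190]=0;w[250:]=0;w[:,:225]=0;w[:,270:]=0
    v,u=np.mgrid[:420,:560];return np.array([(w*u).sum(),(w*v).sum()])/w.sum(),w.sum()
def P(t,l,z0=.042,r=.027,c=(.4305,.0905)):
    a=np.pi-.1195+t;return proj('scene',[c[0]+r*np.cos(a),c[1]+r*np.sin(a),z0+l])
if __name__=='__main__':
    o=ctrl.get_obs();p,r=tool(o);m=r.as_matrix();y=np.arctan2(m[1,1],m[0,1])
    c,w=pin(ctrl.camera('scene'));s=least_squares(lambda x:P(x[0],x[1]/10)-c,[.7,.3]).x
    print(o['time_s'],'pos',p.round(4),'lift',round(p[2]-.2342,4),'tool twist',round(y+.1195,3),'F',np.round(o['wrist_force'],1),'T',np.round(o['torque'],3),'grip',round(o['grasp_force']))
    print('pin px',c.round(2),round(w),'twist,lift',s[0].round(3),(s[1]/10).round(4))
E
python3 - <<'E'
from st import *
for f in('scene0','s3f'):
    c,w=pin(cv2.imread(f'pics/{f}.png')[:,:,::-1]);s=least_squares(lambda x:P(x[0],x[1]/10)-c,[.5,.2]).x;print(f,c,w,s)
print(P(0,0),P(.73,.0342),P(.5,.0342),P(.73,.0442))
E
```

```text
scene0 [238.59816233 232.73874426] 652.9999999999999 [-0.17290623 -0.0178172 ]
s3f [244.00658579 225.43570191] 576.9999999999999 [0.57159198 0.43020643]
[239.6743478  233.45343621] [245.88068735 227.7884138 ] [243.43013441 227.4473477 ] [245.69573813 225.33110349]
```

{"method": "carry_out", "body": {
  "steps": [0,0,-0.0005,0,0,0,0,0,0,-0.001,0,0,0,0,0,0,-0.0015,0,0,0,0,0,0,-0.002,0,0,0,0,0,0,-0.002,0,0,0,0]
}}

```text
time_s: 9.5
eef_pos: [0.4308, 0.0898, 0.2705]
eef_rot: [0.001, 0.544, 0.839, 0.001]
wrist_force: [1.5, -0.5, -2.7]
opening: 0.152
grasp_force: 59.5
```

```bash
python3 st.py
```

```text
9.5 pos [0.4308 0.0898 0.2705] lift 0.0363 tool twist 0.541 F [ 1.5 -0.5 -2.7] T [ 0.089 -0.269  0.025] grip 60
pin px [243.69 224.87] 608 twist,lift 0.545 0.0451
```

{"method": "carry_out", "body": {
  "steps": [0,0,-0.0005,0,0,0,0,0,0,-0.001,0,0,0,0,0,0,-0.0015,0,0,0,0,0,0,-0.0015,0,0,0,0]
}}

```text
time_s: 9.95
eef_pos: [0.4307, 0.0898, 0.2717]
eef_rot: [0.001, 0.544, 0.839, 0.0]
wrist_force: [2.3, 0.2, -5.4]
opening: 0.153
grasp_force: 59.1
```

```bash
python3 st.py
```

```text
9.95 pos [0.4307 0.0898 0.2717] lift 0.0375 tool twist 0.541 F [ 2.3  0.2 -5.4] T [ 0.056 -0.467 -0.024] grip 59
pin px [243.72 224.64] 606 twist,lift 0.55 0.0461
```

{"method": "carry_out", "body": {
  "steps": [0,0,-0.0005,0,0,0,0,0,0,-0.001,0,0,0,0,0,0,-0.0015,0,0,0,0,0,0,-0.0015,0,0,0,0]
}}

```text
time_s: 10.4
eef_pos: [0.4304, 0.0898, 0.2725]
eef_rot: [0.001, 0.544, 0.839, 0.0]
wrist_force: [4.2, 1.8, -15.8]
opening: 0.152
grasp_force: 58.5
```

```bash
python3 st.py
```

```text
10.4 pos [0.4304 0.0898 0.2725] lift 0.0383 tool twist 0.54 F [  4.2   1.8 -15.8] T [ 0.089 -1.008 -0.011] grip 58
pin px [243.74 224.59] 547 twist,lift 0.553 0.0463
```

{"method": "carry_out", "body": {
  "steps": [0,0,-0.0005,0,0,0,0,0,0,-0.001,0,0,0,0,0,0,-0.0015,0,0,0,0,0,0,-0.0015,0,0,0,0]
}}

```text
time_s: 10.85
eef_pos: [0.431, 0.0897, 0.2759]
eef_rot: [0.002, 0.544, 0.839, 0.001]
wrist_force: [0.3, -0.7, -4.0]
opening: 0.156
grasp_force: 61.5
```

```bash
python3 st.py
```

```text
10.85 pos [0.431  0.0897 0.2759] lift 0.0417 tool twist 0.541 F [ 0.3 -0.7 -4. ] T [0.021 0.056 0.088] grip 61
pin px [243.81 223.71] 618 twist,lift 0.566 0.0499
```

{"method": "carry_out", "body": {
  "steps": [0,0,0,0,0,-0.08,0,0,0,0.001,0,0,-0.16,0,0,0,0.002,0,0,-0.16,0,0,0,0.002,0,0,-0.16,0,0,0,0.002,0,0,-0.08,0,0,0,0.002,0,0,0,0,0,0,0.002,0,0,0.02,0,0,0,0.002,0,0,0.02,0]
}}

```text
time_s: 11.7
eef_pos: [0.431, 0.0897, 0.2733]
eef_rot: [0.002, 0.552, 0.834, 0.001]
wrist_force: [-0.3, -0.2, -0.3]
opening: 0.154
grasp_force: 62.1
```

```bash
python3 st.py
```

```text
11.7 pos [0.431  0.0897 0.2733] lift 0.0391 tool twist 0.521 F [-0.3 -0.2 -0.3] T [0.019 0.079 0.148] grip 62
pin px [243.78 224.39] 610 twist,lift 0.558 0.0471
```

{"method": "carry_out", "body": {
  "steps": [0,0,0,0,0,-0.1,0,0,0,-0.0007,0,0,-0.16,0,0,0,-0.0013,0,0,-0.16,0,0,0,-0.0013,0,0,-0.16,0,0,0,-0.0013,0,0,-0.08,0,0,0,-0.0013,0,0,0,0,0,0,-0.0013,0,0,0,0]
}}

```text
time_s: 12.45
eef_pos: [0.4309, 0.0896, 0.2743]
eef_rot: [0.001, 0.553, 0.833, 0.001]
wrist_force: [1.4, -0.8, -1.4]
opening: 0.153
grasp_force: 61.8
```

```bash
python3 st.py
```

```text
12.45 pos [0.4309 0.0896 0.2743] lift 0.0401 tool twist 0.519 F [ 1.4 -0.8 -1.4] T [-0.011 -0.193  0.137] grip 62
pin px [243.8  224.11] 616 twist,lift 0.562 0.0483
```

{"method": "carry_out", "body": {
  "steps": [0,0,0,0,0,-0.1,0,0,0,-0.001,0,0,-0.16,0,0,0,-0.003,0,0,-0.16,0,0,0,-0.003,0,0,-0.16,0,0,0,-0.003,0,0,-0.08,0,0,0,-0.003,0,0,0,0,0,0,-0.003,0,0,0,0]
}}

```text
time_s: 13.2
eef_pos: [0.4309, 0.0897, 0.2774]
eef_rot: [0.001, 0.553, 0.833, 0.0]
wrist_force: [1.7, -0.7, -1.5]
opening: 0.154
grasp_force: 61.9
```

```bash
python3 st.py
```

```text
13.2 pos [0.4309 0.0897 0.2774] lift 0.0432 tool twist 0.519 F [ 1.7 -0.7 -1.5] T [ 0.033 -0.197  0.104] grip 62
pin px [243.74 223.42] 669 twist,lift 0.561 0.0511
```

{"method": "carry_out", "body": {
  "steps": [0,0,0,0,0,-0.1,0,0,0,-0.001,0,0,-0.16,0,0,0,-0.0015,0,0,-0.16,0,0,0,-0.0015,0,0,-0.16,0,0,0,-0.0015,0,0,-0.08,0,0,0,-0.0015,0,0,0,0,0,0,-0.0015,0,0,0,0]
}}

```text
time_s: 13.95
eef_pos: [0.4309, 0.0896, 0.2787]
eef_rot: [0.001, 0.553, 0.833, 0.0]
wrist_force: [2.8, -0.4, -1.8]
opening: 0.152
grasp_force: 61.8
```

```bash
python3 st.py
```

```text
13.95 pos [0.4309 0.0896 0.2787] lift 0.0445 tool twist 0.519 F [ 2.8 -0.4 -1.8] T [ 0.03  -0.3    0.107] grip 62
pin px [243.71 223.07] 666 twist,lift 0.561 0.0525
```

{"method": "carry_out", "body": {
  "steps": [0,0,0,0,0,-0.1,0,0,0,-0.001,0,0,-0.16,0,0,0,-0.0015,0,0,-0.16,0,0,0,-0.0015,0,0,-0.16,0,0,0,-0.0015,0,0,-0.08,0,0,0,-0.0015,0,0,0,0,0,0,-0.0015,0,0,0,0]
}}

```text
time_s: 14.7
eef_pos: [0.4308, 0.0896, 0.2802]
eef_rot: [0.001, 0.553, 0.833, 0.0]
wrist_force: [1.8, -0.0, -1.7]
opening: 0.156
grasp_force: 61.8
```

```bash
python3 st.py
```

```text
14.7 pos [0.4308 0.0896 0.2802] lift 0.046 tool twist 0.519 F [ 1.8 -0.  -1.7] T [-0.022 -0.3    0.161] grip 62
pin px [243.67 222.71] 678 twist,lift 0.56 0.0539
```

{"method": "carry_out", "body": {
  "steps": [0,0,0,0,0,-0.1,0,0,0,-0.001,0,0,-0.16,0,0,0,-0.0015,0,0,-0.16,0,0,0,-0.0015,0,0,-0.16,0,0,0,-0.0015,0,0,-0.08,0,0,0,-0.0015,0,0,0,0,0,0,-0.0015,0,0,0,0]
}}

```text
time_s: 15.45
eef_pos: [0.4308, 0.0896, 0.2817]
eef_rot: [0.001, 0.553, 0.833, 0.0]
wrist_force: [2.2, -1.4, -2.4]
opening: 0.161
grasp_force: 61.8
```

```bash
python3 st.py
```

```text
15.45 pos [0.4308 0.0896 0.2817] lift 0.0475 tool twist 0.519 F [ 2.2 -1.4 -2.4] T [ 0.002 -0.362  0.075] grip 62
pin px [243.66 222.46] 666 twist,lift 0.561 0.0549
```

{"method": "carry_out", "body": {
  "steps": [0,0,0,0,0,-0.1,0,0,0,-0.001,0,0,-0.16,0,0,0,-0.0015,0,0,-0.16,0,0,0,-0.0015,0,0,-0.16,0,0,0,-0.0015,0,0,-0.08,0,0,0,-0.0015,0,0,0,0,0,0,-0.0015,0,0,0,0]
}}

```text
time_s: 16.2
eef_pos: [0.4308, 0.0896, 0.2832]
eef_rot: [0.001, 0.553, 0.833, 0.0]
wrist_force: [1.5, -1.0, -1.6]
opening: 0.152
grasp_force: 61.8
```

```bash
python3 st.py
```

```text
16.2 pos [0.4308 0.0896 0.2832] lift 0.049 tool twist 0.519 F [ 1.5 -1.  -1.6] T [ 0.075 -0.378  0.156] grip 62
pin px [243.6  222.06] 700 twist,lift 0.559 0.0565
```

{"method": "carry_out", "body": {
  "steps": [0,0,0,0,0,-0.1,0,0,0,-0.001,0,0,-0.16,0,0,0,-0.0015,0,0,-0.16,0,0,0,-0.0015,0,0,-0.16,0,0,0,-0.0015,0,0,-0.08,0,0,0,-0.0015,0,0,0,0,0,0,-0.0015,0,0,0,0]
}}

```text
time_s: 16.95
eef_pos: [0.4308, 0.0897, 0.2847]
eef_rot: [0.001, 0.553, 0.833, 0.0]
wrist_force: [1.6, 0.8, -2.5]
opening: 0.154
grasp_force: 61.8
```

```bash
python3 st.py
```

```text
16.95 pos [0.4308 0.0897 0.2847] lift 0.0505 tool twist 0.519 F [ 1.6  0.8 -2.5] T [-0.025 -0.414  0.128] grip 62
pin px [243.54 221.68] 691 twist,lift 0.556 0.0579
```

{"method": "carry_out", "body": {
  "steps": [0,0,0,0,0,-0.1,0,0,0,-0.001,0,0,-0.16,0,0,0,-0.0015,0,0,-0.16,0,0,0,-0.0015,0,0,-0.16,0,0,0,-0.0015,0,0,-0.08,0,0,0,-0.0015,0,0,0,0,0,0,-0.0015,0,0,0,0]
}}

```text
time_s: 17.7
eef_pos: [0.4308, 0.0897, 0.2862]
eef_rot: [0.001, 0.553, 0.833, 0.0]
wrist_force: [1.6, -0.2, -3.1]
opening: 0.155
grasp_force: 61.8
```

```bash
python3 st.py
```

```text
17.7 pos [0.4308 0.0897 0.2862] lift 0.052 tool twist 0.519 F [ 1.6 -0.2 -3.1] T [-0.    -0.382  0.126] grip 62
pin px [243.56 221.32] 688 twist,lift 0.56 0.0594
```

No entry between 0.039 and 0.052. But the earlier catch at about 0.0375–0.038 (Fz −16 N, slightly more clockwise pin) points to a slot with its middle near 0.037. The preload there was weak, so I'll go back and probe properly.

{"method": "carry_out", "body": {
  "steps": [0,0,0,0,0,-0.1,0,0,0,0.001,0,0,-0.16,0,0,0,0.004,0,0,-0.16,0,0,0,0.008,0,0,-0.16,0,0,0,0.012,0,0,-0.16,0,0,0,0.015,0,0,-0.16,0,0,0,0.015,0,0,-0.16,0,0,0,0.015,0,0,-0.08,0,0,0,0.015,0,0,0,0,0,0,0.015,0,0,0.03,0,0,0,0.015,0,0,0.03,0]
}}

```text
time_s: 18.85
eef_pos: [0.4307, 0.0897, 0.271]
eef_rot: [0.001, 0.564, 0.826, 0.0]
wrist_force: [2.6, 0.3, -3.5]
opening: 0.154
grasp_force: 61.7
```

```bash
python3 st.py
```

```text
18.85 pos [0.4307 0.0897 0.271 ] lift 0.0368 tool twist 0.491 F [ 2.6  0.3 -3.5] T [ 0.095 -0.428  0.057] grip 62
pin px [243.28 224.86] 603 twist,lift 0.506 0.0448
```

The pin gave way (0.56 to 0.506) while the torque fell, so the slot is found at about 0.037. Twisting on gently.

{"method": "carry_out", "body": {
  "steps": [0,0,0,0,0,0.04,0,0,0,0,0,0,0.08,0,0,0,0,0,0,0.1,0,0,0,0,0,0,0.1,0]
}}

```text
time_s: 19.3
eef_pos: [0.4306, 0.0897, 0.2711]
eef_rot: [0.001, 0.605, 0.796, 0.0]
wrist_force: [1.7, 1.1, -3.2]
opening: 0.154
grasp_force: 61.7
```

```bash
python3 st.py
```

```text
19.3 pos [0.4306 0.0897 0.2711] lift 0.0369 tool twist 0.391 F [ 1.7  1.1 -3.2] T [-0.006 -0.259 -0.031] grip 62
pin px [242.26 224.91] 489 twist,lift 0.404 0.0434
```

{"method": "carry_out", "body": {
  "steps": [0,0,0,0,0,0.05,0,0,0,0,0,0,0.1,0,0,0,0,0,0,0.15,0,0,0,0,0,0,0.2,0,0,0,0,0,0,0.25,0,0,0,0,0,0,0.3,0,0,0,0,0,0,0.35,0,0,0,0,0,0,0.35,0]
}}

```text
time_s: 20.15
eef_pos: [0.4303, 0.0897, 0.271]
eef_rot: [0.001, 0.734, 0.679, 0.0]
wrist_force: [-0.5, -0.6, -1.4]
opening: 0.153
grasp_force: 61.9
```

```bash
python3 st.py
```

```text
20.15 pos [0.4303 0.0897 0.271 ] lift 0.0368 tool twist 0.041 F [-0.5 -0.6 -1.4] T [-0.05  0.27  0.06] grip 62
pin px [238.39 224.02] 308 twist,lift -0.063 0.0376
```

{"method": "carry_out", "body": {
  "steps": [0,0,0,0,0,0.03,0,0,0,0,0,0,0.06,0,0,0,0,0,0,0.06,0]
}}

```text
time_s: 20.5
eef_pos: [0.4304, 0.0897, 0.2709]
eef_rot: [0.001, 0.754, 0.656, 0.0]
wrist_force: [-1.3, -1.3, -0.7]
opening: 0.153
grasp_force: 61.8
```

```bash
python3 st.py
```

```text
20.5 pos [0.4304 0.0897 0.2709] lift 0.0367 tool twist -0.019 F [-1.3 -1.3 -0.7] T [-0.085  0.601 -0.027] grip 62
pin px [237.98 223.71] 333 twist,lift -0.129 0.0371
```

{"method": "carry_out", "body": {
  "steps": [0,0,0,0,0,0.03,0,0,0,0,0,0,0.06,0,0,0,0,0,0,0.06,0]
}}

```text
time_s: 20.85
eef_pos: [0.4304, 0.0898, 0.2709]
eef_rot: [0.001, 0.774, 0.634, 0.0]
wrist_force: [-3.4, -0.7, -1.2]
opening: 0.154
grasp_force: 61.8
```

```bash
python3 st.py
```

```text
20.85 pos [0.4304 0.0898 0.2709] lift 0.0367 tool twist -0.079 F [-3.4 -0.7 -1.2] T [-0.099  0.742 -0.007] grip 62
pin px [237.4  223.36] 372 twist,lift -0.236 0.0354
```

{"method": "carry_out", "body": {
  "steps": [0,0,0,0,0,0.03,0,0,0,0,0,0,0.05,0,0,0,0,0,0,0.05,0]
}}

```text
time_s: 21.2
eef_pos: [0.4304, 0.0898, 0.2709]
eef_rot: [0.001, 0.789, 0.614, 0.0]
wrist_force: [-3.1, 0.1, -2.0]
opening: 0.155
grasp_force: 61.7
```

```bash
python3 st.py
```

```text
21.2 pos [0.4304 0.0898 0.2709] lift 0.0367 tool twist -0.129 F [-3.1  0.1 -2. ] T [-0.126  1.003  0.015] grip 62
pin px [237.14 223.  ] 357 twist,lift -0.29 0.0352
```

{"method": "carry_out", "body": {
  "steps": [0,0,0,0,0,0.03,0,0,0,0.0005,0,0,0.05,0,0,0,0.0005,0,0,0.05,0,0,0,0.0005,0,0,0.05,0]
}}

```text
time_s: 21.65
eef_pos: [0.4305, 0.0898, 0.2704]
eef_rot: [0.001, 0.804, 0.594, 0.001]
wrist_force: [-5.1, -0.5, -2.9]
opening: 0.158
grasp_force: 61.6
```

```bash
python3 st.py
```

```text
21.65 pos [0.4305 0.0898 0.2704] lift 0.0362 tool twist -0.179 F [-5.1 -0.5 -2.9] T [-0.136  1.289  0.057] grip 62
pin px [237.03 222.97] 470 twist,lift -0.32 0.0344
```

The pin has stopped and torque is rising, so it's at the stop. Releasing and retreating upwards.

{"method": "carry_out", "body": {
  "steps": [0,0,0,0,0,0,0.2,0,0,0,0,0,0,0.3,0,0,0,0,0,0,0.6,0,0,0,0,0,0,0.6,0,0,0,0,0,0,0.6,0,0,-0.01,0,0,0,0.6,0,0,-0.03,0,0,0,0.6,0,0,-0.05,0,0,0,0.6,0,0,-0.08,0,0,0,0.6,0,0,-0.1,0,0,0,0.6,0,0,-0.1,0,0,0,0.6,0,0,-0.1,0,0,0,0.6]
}}

```text
time_s: 22.9
eef_pos: [0.4306, 0.0898, 0.371]
eef_rot: [0.001, 0.805, 0.594, 0.001]
wrist_force: [0.2, 0.3, -1.0]
opening: 0.6
grasp_force: 0.0
```

```bash
python3 st.py; python3 - <<'E'
from h import *
a=ctrl.camera('scene')[140:260,175:335,::-1];cv2.imwrite('pics/s4.png',cv2.convertScaleAbs(cv2.resize(a,(800,600),interpolation=cv2.INTER_CUBIC),alpha=1.8))
E
```

```text
22.9 pos [0.4306 0.0898 0.371 ] lift 0.1368 tool twist -0.179 F [ 0.2  0.3 -1. ] T [ 0.047 -0.039 -0.031] grip 0
pin px [236.89 223.  ] 849 twist,lift -0.359 0.0331
```

View pics/s4.png

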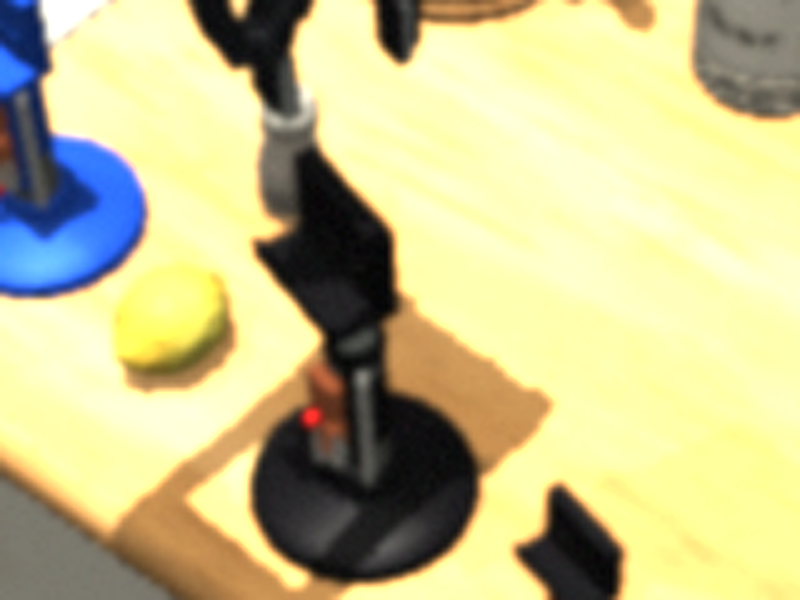

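The pole stands raised with its pin (crop 313,417) at the left end of the collar slot. The gripper is clear and the bystanders are untouched.

```bash
python3 -c "
from bench import ctrl
print(ctrl.hand_in())"
```

```text
the job is handed in; nothing more can be done
None
```

The phone stand's pole is in its upper lock (raised about 36 mm, twisted back to the stop) and stands by itself. The gripper is clear, the mill and lemon look unmoved in the last picture and the arm never went near the tin or can. The job is handed in, but no verdict came back.

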